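# Aim the outlet of a filter holder and clamp it shut

## Task

Get the steel filter holder ready for use: while its three black T-knobs are still loose, turn the outlet spout on top until it points straight at the pointer tab on the rim. Then turn each of the three T-knobs clockwise, in any order, fully home against its end stop, with the spout still pointing at the tab. Do not shift or tip the things standing round the holder.

Things in the scene. Friction and masses are not known exactly. Their poses are not given: they have to be found in the camera images.
- holder: Stainless pressure filter holder standing fixed on the bench: two round plates 270 mm across with a black gasket between. Origin on its vertical axis at bench level; the flat top of the cover is at z = 75 mm. Its x axis points from the axis to the pointer tab, a 90-degree corner of steel that juts out of the rim to 159 mm from the axis; a dark engraved line on the cover leads to the tab.
- mark (a point): Point on the cover's top on the engraved line, 130 mm from the holder's axis, at the foot of the pointer tab (75 mm high).
- spout (a joint): Swivel of the outlet spout about the holder's vertical axis, rad, anticlockwise from above positive; the spout points at the tab at 0 and again at 6.283 (one whole turn). It turns freely from -0.4 to 6.68 with a little friction and stays where it is left.
- spout_grip (a point): On the swivel axis, 130 mm above the bench: the place to grip the spout's hub. The hub is a steel block 46 mm long (along the spout, this point's x axis), 28 mm thick (y) with flat sides, on a round foot 52 mm across and 12 mm high; its flats run from 87 to 142 mm above the bench. x points along the spout.
- spout_tip (a point): Mouth of the spout, a barbed steel tube 18 to 22 mm in diameter that leaves one end of the hub level and ends 128 mm from the axis; this point is on the tube's centre line, 130 mm from the axis and 131 mm above the bench. The tube passes 3 mm above the knobs, so it bars the way to a knob it is over or beside.
- knob_a (a joint): Turn of the captive T-knob 60 degrees anticlockwise (from above) of the tab, rad, clockwise from above positive, 0 = loose limit (bar square to the radius), 1.57 = end stop, fully tight (bar along the radius of the holder). It stays where it is left; it does not rise or sink.
- knob_a_grip (a point): Centre of the bar of the T-knob 60 degrees anticlockwise (from above) of the tab, on the knob's axis, 105 mm from the holder's axis, 105 mm above the bench. The black bar is 66 mm long (this point's x axis), 14 mm thick (y) and 28 mm tall, from 89 to 117 mm above the bench; below it are a 17 mm neck and a 36 mm collar with a low lug.
- knob_b (a joint): Turn of the captive T-knob right across from the tab (180 degrees), rad, clockwise from above positive, 0 = loose limit (bar square to the radius), 1.57 = end stop, fully tight (bar along the radius of the holder). It stays where it is left; it does not rise or sink.
- knob_b_grip (a point): Centre of the bar of the T-knob right across from the tab (180 degrees), on the knob's axis, 105 mm from the holder's axis, 105 mm above the bench. The black bar is 66 mm long (this point's x axis), 14 mm thick (y) and 28 mm tall, from 89 to 117 mm above the bench; below it are a 17 mm neck and a 36 mm collar with a low lug.
- knob_c (a joint): Turn of the captive T-knob 60 degrees clockwise of the tab, rad, clockwise from above positive, 0 = loose limit (bar square to the radius), 1.57 = end stop, fully tight (bar along the radius of the holder). It stays where it is left; it does not rise or sink.
- knob_c_grip (a point): Centre of the bar of the T-knob 60 degrees clockwise of the tab, on the knob's axis, 105 mm from the holder's axis, 105 mm above the bench. The black bar is 66 mm long (this point's x axis), 14 mm thick (y) and 28 mm tall, from 89 to 117 mm above the bench; below it are a 17 mm neck and a 36 mm collar with a low lug.
- sharps_bin: Bystander: yellow round bin, 114 mm across, 137 mm high, loose. Origin at the centre of its underside.
- tip_box: Bystander: white pipette-tip box with blue lid, 114 x 82 mm, 67 mm high, loose. Origin at the centre of its underside.
- tube_rack: Bystander: aluminium tube rack 112 x 76 mm with a few capped tubes, 96 mm high over the caps, loose. Origin at the centre of its underside.
- specimen_jar: Bystander: jar with red cap, 72 mm across, 85 mm high, loose. Origin at the centre of its underside.

How it is judged:
On the way:
1. the spout points at the tab while all three knobs are still loose (horizontal distance between spout_tip and mark below 0.015 m and value of joint each of knob_a, knob_b, knob_c below 1.3 rad), for 0.2 s.
At the end, for the whole second after the job is handed in: The spout's mouth is within 15 mm (about 7 degrees) of the mark and at rest, and all three T-knobs are within 0.09 rad (5 degrees) of their end stops (horizontal distance between spout_tip and mark below 0.015 m and velocity of joint spout between -0.05 and 0.05 rad/s and value of joint each of knob_a, knob_b, knob_c above 1.48 rad); the robot touches nothing.
It fails at once if the sharps bin is shifted by more than 30 mm or tipped (distance of sharps_bin from where it was at the start of the episode above 0.03 m or angle between sharps_bin's own z axis and vertical above 0.3 rad).
It fails at once if the tip box is shifted by more than 30 mm or tipped (distance of tip_box from where it was at the start of the episode above 0.03 m or angle between tip_box's own z axis and vertical above 0.3 rad).
It fails at once if the tube rack is shifted by more than 30 mm or tipped (distance of tube_rack from where it was at the start of the episode above 0.03 m or angle between tube_rack's own z axis and vertical above 0.3 rad).
It fails at once if the specimen jar is shifted by more than 30 mm or tipped (distance of specimen_jar from where it was at the start of the episode above 0.03 m or angle between specimen_jar's own z axis and vertical above 0.3 rad).
It also fails if it takes over 72 s, if anything falls off the work surface, if the arm or the gripper's body presses on something with over 40 N, if the wrist force passes 120 N, or if a joint passes its speed limit or range.

## Robot

A 7-joint arm with a two-finger parallel gripper is mounted at the origin on the work surface. World frame = base frame: x ahead of the robot, y to its left, z up, the work surface at z = 0. Lengths are in m, angles in rad, forces in N, time in s.
With the tool pointing down it reaches from about 0.4 to 0.85 m from the base axis. Payload 10.4 kg.
Tool frame: the origin (TCP) lies between the finger pads; the fingertips stand 11 mm ahead of it and the grasp point (between the pads) lies 8 mm behind it (tip_reach is the distance from the TCP to the fingertips, in m); z points along the fingers, y is the line along which they close (so a half turn about z gives the same grasp; the last joint's range is limited). The gripper opens to 85 mm and grips with 20 to 120 N. Pads are 22 mm wide; open, the fingers measure 114 mm over their backs; the gripper's body (76 mm by 85 mm) begins 54 mm behind the grasp point. The pads swing forward as they close: fully open they stand 13 mm farther back than shut.
Start: joints at [1.166, 0.332, -0.065, 1.46, 0.022, 1.35, -0.088], TCP at [0.233, -0.58, 0.242] pointing down, gripper open.
Joint ranges: [-2.6, 2.6], [-0.5, 2.12], [-1.47, 1.34], [0.16, 2.42], [-1.27, 4.41], [0.06, 2.06], [-2.6, 2.6]. Speed limits (rad/s): [2.22, 2.22, 2.79, 2.79, 3.14, 3.14, 3.14].

## Interface

Orientations are given as a unit quaternion [x, y, z, w].
In Python, from workcell import * gives the robot as it stands.
- The arm moves only by the shell command python3 -m inch 'ROWS' [OPENING] [FORCE]. ROWS is JSON, a list of rows, each an object with "slide": the shift along the world's x, y, z in m, a list of three; "yaw": the turn about the world's z in rad. A call has 1 to 20 rows; each row is the pose to reach, as a shift and turn from the pose commanded when the call began; what a row does not reach only later rows make up. A row lasts 1/12 s, in which the tool goes at most 41.7 mm and 7.16 degrees, less where a joint would pass 70% of its speed; a pose out of reach is approached as far as the arm can. A call with a gripper value outside its range is refused whole. OPENING is the closure in counts, from 0 (fully open) to 255 (shut), set as the call begins (- or left out, the last holds). The fingers move at their own pace and stop on an object; FORCE is the grip in N (left out, the last holds). Time passes only in rows, so rows that repeat a pose let the fingers close. It gives the time, the measured TCP pose, the force, the opening and the grip force at its end, in the units of the state.
- get_obs(): the state, without advancing time (a new reading comes with each control period).
- camera(name): name is "scene" or "top" or "wrist"; returns a dict with "frame" (480x640x3 uint8, red, green, blue), "fx", "fy", "cx", "cy" (pixels), "extrinsics" (4x4, takes a point from world to camera coordinates). Camera axes: x right, y down, z forward; pixel columns grow to the right and rows downward; lengths in m; the calibration is good to about 2 mm. The wrist camera is an equidistant fisheye: a pixel r from the principal point sees the ray r / f radians off the axis. A picture is of the moment at which its call begins. There is no depth.
- hand_in(): hands the job in; it is judged then, once.
The state is a dict: "clock": time; "joint_pos": joint angles; "joint_velocities": joint speeds; "tau": joint torques, N m; "position": TCP position; "ee_rot": TCP orientation; "ft_force": force on the tool from outside, world axes, zero at the start; "torque": the same for the moment, N m; "grip_width": opening from 0.0 (shut) to 1.0 (fully open); "grasp_force": force on a finger pad.
Only numpy, scipy, OpenCV 4.12 (cv2) and the standard library are available. Lean on these libraries where they do the work, as an engineer would, in place of code of your own. Each camera call takes 0.05 s, during which the arm holds its last target. There are 200 camera calls.

## Working session

There is one attempt and no reset: what is moved stays moved. The work goes in short steps, Python scripts to look and compute and a shell command to move; the robot and the scene stay as the last step left them, time stands still between calls to the robot, and variables do not carry over. Pictures are saved under pics/ and viewed, at most 10 in all, crops included, and the job is handed in when it is done.

```bash
mkdir -p pics; python3 - <<'E'
from workcell import *
import cv2
for n in ("top","scene"):
    c=camera(n); cv2.imwrite(f"pics/{n}1.png",c["frame"][:,:,::-1]); print(n,c["fx"],c["fy"],c["cx"],c["cy"],c["extrinsics"])
o=get_obs(); print(o["clock"],o["position"],o["ee_rot"],o["grip_width"])
E
```

```text
top 525.6133440203679 525.6133440203679 313.20130565422124 250.84839270446912 [[ 0.05240842 -0.99862507  0.00115278  0.02034805]
 [-0.97315714 -0.05133082 -0.22434422  0.57816039]
 [ 0.22409494  0.01063569 -0.97450928  0.91647185]
 [ 0.          0.          0.          1.        ]]
scene 501.4843119084865 501.4843119084865 318.41551667514176 234.01351291752437 [[-0.13382095  0.9909863   0.00617264  0.01882457]
 [ 0.57520457  0.08274363 -0.81381398 -0.23100233]
 [-0.80698925 -0.10535483 -0.58109268  1.45594116]
 [ 0.          0.          0.          1.        ]]
0.1 [ 0.23270667 -0.57972707  0.24160014] [ 9.81835972e-01  1.89730696e-01 -1.61868099e-04 -6.00220993e-04] 0.9993455376290356
```

View pics/top1.png

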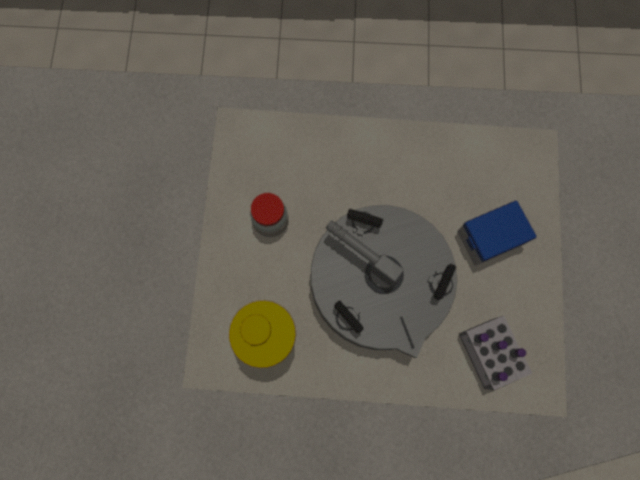

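View pics/scene1.png

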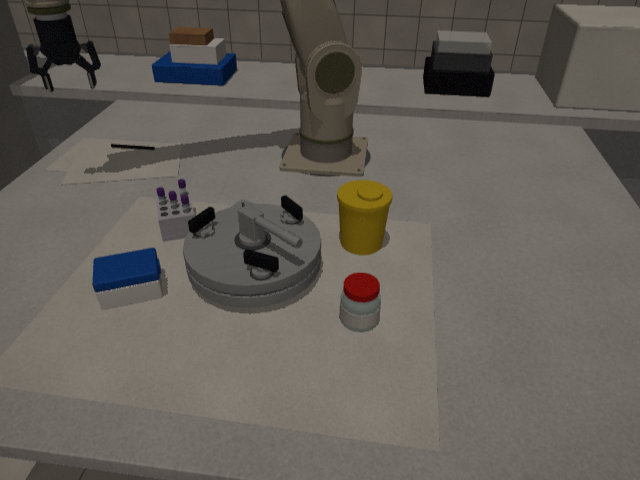

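The top view shows the holder at about (385,277) with its tab at (414,354). The knobs are at (365,218), (444,282) and (348,317), and the spout mouth is at (331,229). Next I'll enlarge the holder.

```bash
python3 - <<'E'
import cv2
f=cv2.imread("pics/top1.png")[195:365,300:470]
f=cv2.convertScaleAbs(f,alpha=1.6)
cv2.imwrite("pics/crop1.png",cv2.resize(f,(595,595),interpolation=cv2.INTER_CUBIC))
E
```

```text
(no output)
```

View pics/crop1.png

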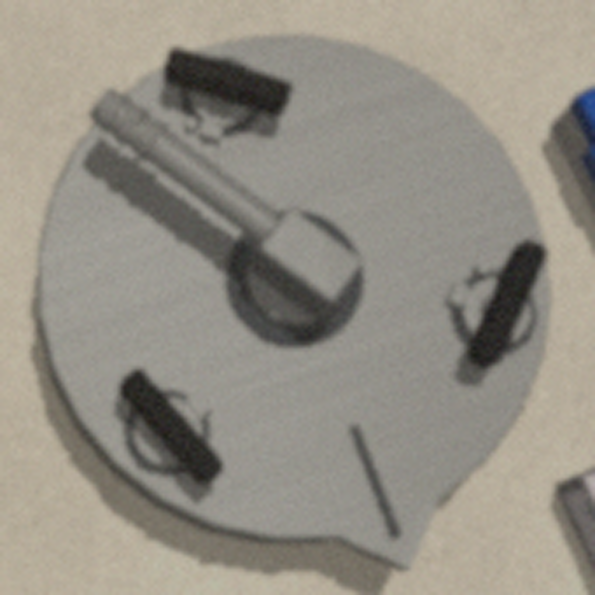

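In the crop the bar-top centres are (228,82), (507,305) and (170,427). The engraved line runs from (355,428) to (396,535), the tab tip is at (405,568) and the spout mouth is near (105,110). I'll fit the holder pose to these points.

```bash
cat > h.py <<'E'
import numpy as np
from scipy.optimize import least_squares
M=np.array([[0.05240842,-0.99862507,0.00115278,0.02034805],[-0.97315714,-0.05133082,-0.22434422,0.57816039],[0.22409494,0.01063569,-0.97450928,0.91647185]])
f,cx,cy=525.61334,313.2013,250.84839
def proj(p):
    q=M[:,:3]@p+M[:,3]; return np.array([f*q[0]/q[2]+cx,f*q[1]/q[2]+cy])
def back(u,v,z):
    R=M[:,:3]; d=R.T@np.array([(u-cx)/f,(v-cy)/f,1]); o=-R.T@M[:,3]
    return (o+d*(z-o[2])/d[2])[:2]
def crop(u,v): return 300+(u+.5)/3.5-.5,195+(v+.5)/3.5-.5
E
python3 - <<'E'
from h import *
obs=[(507,305,60,.105,.117),(228,82,180,.105,.117),(170,427,-60,.105,.117),(405,568,0,.159,.075)]
def model(s,a,r,z): return np.array([s[0]+r*np.cos(s[2]+np.radians(a)),s[1]+r*np.sin(s[2]+np.radians(a)),z])
def res(s): return np.ravel([proj(model(s,a,r,z))-crop(u,v) for u,v,a,r,z in obs])
s=least_squares(res,[.6,-.1,3.5]).x; print("holder",s,"res px",res(s).round(2))
for n,a in (("a",60),("b",180),("c",-60)): print(n,model(s,a,.105,.105).round(4))
t=back(*crop(105,110),.131); d=t-s[:2]; psi=np.arctan2(d[1],d[0]); print("tip",t,np.hypot(*d),"spout angle world",psi,"rel",(psi-s[2])%(2*np.pi))
for p in ((355,428),(396,535)):
    q=back(*crop(*p),.075)-s[:2]; print("line",np.hypot(*q),np.arctan2(q[1],q[0])%(2*np.pi))
q=[back(*crop(*p),.117) for p in ((178,65),(278,97),(533,255),(482,355),(134,382),(208,475))]
for i in (0,2,4): e=q[i+1]-q[i]; print("bar",np.hypot(*e),np.arctan2(e[1],e[0]))
for n,u,v,z in (("bin",262,331,.137),("jar",267,209,.085),("box",500,231,.067),("rack",497,352,.09)): 
    b=back(u,v,z)-s[:2]; print(n,b+s[:2],np.hypot(*b))
E
```

```text
holder [ 0.5352529  -0.07873034  3.54022159] res px [ 0.75 -0.49 -0.61 -1.31 -0.44  0.09  0.29  1.57]
a [ 0.5222 -0.1829  0.105 ]
b [ 0.632 -0.038  0.105]
c [ 0.4516 -0.0153  0.105 ]
tip [0.60748836 0.02342801] 0.1251171024130198 spout angle world 0.955325805025983 rel 3.698289519829543
line 0.08233840281747848 3.579273917046725
line 0.13959047450300932 3.558170177502535
bar 0.05368869594084921 -1.8418608837191721
bar 0.057868652556865116 2.683582771666657
bar 0.057836490220571024 -2.4248877587885014
bin [0.41817982 0.12813023] 0.23769182432561853
jar [0.64728358 0.14072096] 0.24639346965188158
box [ 0.63282082 -0.29859264] 0.2405388350843071
rack [ 0.40676038 -0.27925706] 0.2381623275555061
```

```bash
python3 -m inch '[{"slide":[0.06,0.1,0],"yaw":0.12},{"slide":[0.12,0.2,0],"yaw":0.24},{"slide":[0.18,0.3,0],"yaw":0.36},{"slide":[0.24,0.4,0],"yaw":0.48},{"slide":[0.302,0.501,0],"yaw":0.574},{"slide":[0.302,0.501,0],"yaw":0.574},{"slide":[0.302,0.501,0],"yaw":0.574},{"slide":[0.302,0.501,0],"yaw":0.574},{"slide":[0.302,0.501,0],"yaw":0.574},{"slide":[0.302,0.501,0],"yaw":0.574},{"slide":[0.302,0.501,0],"yaw":0.574},{"slide":[0.302,0.501,0],"yaw":0.574},{"slide":[0.302,0.501,0],"yaw":0.574},{"slide":[0.302,0.501,0],"yaw":0.574},{"slide":[0.302,0.501,0],"yaw":0.574},{"slide":[0.302,0.501,0],"yaw":0.574},{"slide":[0.302,0.501,0],"yaw":0.574},{"slide":[0.302,0.501,0],"yaw":0.574},{"slide":[0.302,0.501,0],"yaw":0.574},{"slide":[0.302,0.501,0],"yaw":0.574}]' 0 30
python3 - <<'E'
from workcell import *
import cv2
c=camera("wrist"); cv2.imwrite("pics/w1.png",cv2.convertScaleAbs(c["frame"][:,:,::-1],alpha=1.5)); print(c["fx"],c["cx"],c["cy"],repr(c["extrinsics"]))
o=get_obs(); print(o["clock"],o["position"],o["ee_rot"],o["joint_pos"])
E
```

```text
clock: 1.77
position: [0.5345, -0.0803, 0.2424]
ee_rot: [0.888, 0.459, -0.0, 0.0]
ft_force: [0.3, -0.2, 0.1]
grip_width: 0.999
grasp_force: 0.0
371.64829954431775 315.4357332426855 237.3195509907237 array([[ 0.8155221 , -0.57872484,  0.00112285, -0.48216629],
       [-0.55501208, -0.78155413,  0.28484159,  0.1961883 ],
       [-0.16396733, -0.23291781, -0.95857395,  0.44805161],
       [ 0.        ,  0.        ,  0.        ,  1.        ]])
1.8167 [ 0.53459342 -0.07999724  0.24240109] [ 8.88356637e-01  4.59154060e-01 -5.18709014e-05  1.77489513e-04] [ 0.57212104  0.19197656 -0.57186253  1.66096181  0.10717435  1.31993134
 -0.63474034]
```

View pics/w1.png

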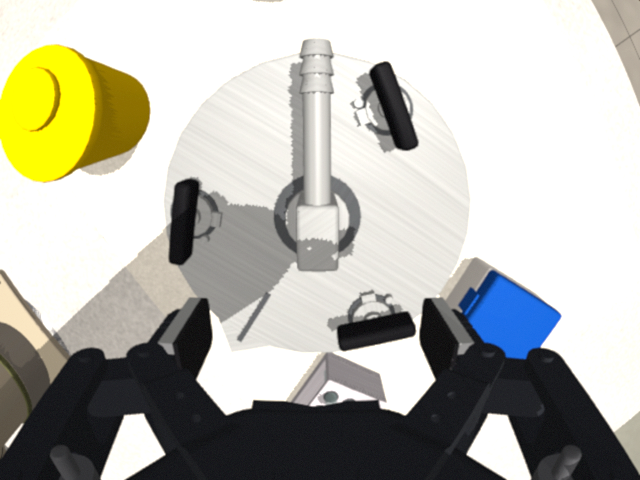

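The wrist view shows the spout vertical in the picture, square to the closing line, with hub-top corners (301,205), (337,205), (339,270) and (298,270). The knob tops are c (184,222), b (394,106) and a (376,330), and the mouth is at (317,45). I'll refine the pose with these.

```bash
cat > w.py <<'E'
import numpy as np
f,cx,cy=371.6483,315.4357,237.31955
M=np.array([[0.8155221,-0.57872484,0.00112285,-0.48216629],[-0.55501208,-0.78155413,0.28484159,0.1961883],[-0.16396733,-0.23291781,-0.95857395,0.44805161]])
def wback(u,v,z,M=M):
    d=np.array([u-cx,v-cy]); r=np.hypot(*d); t=r/f
    ray=np.array([*(d/r*np.sin(t)),np.cos(t)]); R=M[:,:3]; d=R.T@ray; o=-R.T@M[:,3]
    return (o+d*(z-o[2])/d[2])[:2]
E
python3 - <<'E'
from w import *
c=[wback(*p,.142) for p in ((301,205),(337,205),(339,270),(298,270))]
print("hub",np.mean(c,0),np.array(c).round(4).tolist())
e=(c[0]+c[1]-c[2]-c[3])/2; print("dir",np.arctan2(e[1],e[0]),np.hypot(*e))
K={"c":(184,222),"b":(394,106),"a":(376,330)}; P={k:wback(*v,.117) for k,v in K.items()}; print(P)
print("centre",np.mean(list(P.values()),0))
ce=np.mean(list(P.values()),0)
for k in P: d=P[k]-ce; print(k,np.hypot(*d),np.arctan2(d[1],d[0])-{"a":np.pi/3,"b":-np.pi,"c":-np.pi/3}[k])
t=wback(317,45,.135); print("tip",t)
for k,p,q in (("c",(183,182),(179,262)),("b",(379,65),(410,147)),("a",(340,335),(413,323))):
    e=wback(*p,.117)-wback(*q,.117); print(k,np.hypot(*e),np.arctan2(e[1],e[0]))
for p in ((268,295),(241,338)): print("line",wback(*p,.075))
E
```

```text
hub [ 0.53722086 -0.07959023] [[0.5408, -0.0549], [0.5595, -0.0682], [0.5355, -0.1056], [0.5131, -0.0896]]
dir 0.9488469204999724 0.04438572620803452
{'c': array([ 0.45872467, -0.01750814]), 'b': array([ 0.63034785, -0.03819679]), 'a': array([ 0.52628691, -0.17560981])}
centre [ 0.53845314 -0.07710491]
c 0.0995409716568142 3.5468931501944017
b 0.09979217700090035 3.5421064082966427
a 0.09925336653372167 -2.740880419477613
tip [0.60880207 0.02330788]
c 0.06248700329233245 0.8038205862764239
b 0.06138509439013937 1.3333467210457182
a 0.06010369389797814 2.6828427048651124
line [ 0.45877895 -0.1133302 ]
line [ 0.40869869 -0.13457385]
```

```bash
python3 -m inch '[{"slide":[0.002,0.001,-0.03],"yaw":0},{"slide":[0.002,0.001,-0.06],"yaw":0},{"slide":[0.002,0.001,-0.09],"yaw":0},{"slide":[0.002,0.001,-0.12],"yaw":0},{"slide":[0.002,0.001,-0.12],"yaw":0},{"slide":[0.002,0.001,-0.12],"yaw":0}]' 0 30
python3 -m inch '[{"slide":[0,0,0],"yaw":0},{"slide":[0,0,0],"yaw":0},{"slide":[0,0,0],"yaw":0},{"slide":[0,0,0],"yaw":0},{"slide":[0,0,0],"yaw":0},{"slide":[0,0,0],"yaw":0},{"slide":[0,0,0],"yaw":0},{"slide":[0,0,0],"yaw":0},{"slide":[0,0,0],"yaw":0},{"slide":[0,0,0],"yaw":0},{"slide":[0,0,0],"yaw":0},{"slide":[0,0,0],"yaw":0}]' 255 30
```

```text
clock: 2.32
position: [0.5361, -0.0782, 0.1219]
ee_rot: [0.888, 0.46, -0.001, -0.001]
ft_force: [-0.1, 0.3, 0.5]
grip_width: 1.002
grasp_force: 0.0
clock: 3.32
position: [0.5375, -0.0782, 0.1233]
ee_rot: [0.888, 0.46, 0.001, 0.001]
ft_force: [-1.4, 0.2, 6.3]
grip_width: 0.321
grasp_force: 31.4
```

```bash
python3 -m inch '[{"slide":[0,0,0],"yaw":0.08},{"slide":[0,0,0],"yaw":0.16},{"slide":[0,0,0],"yaw":0.24},{"slide":[0,0,0],"yaw":0.32},{"slide":[0,0,0],"yaw":0.4},{"slide":[0,0,0],"yaw":0.48},{"slide":[0,0,0],"yaw":0.56},{"slide":[0,0,0],"yaw":0.64},{"slide":[0,0,0],"yaw":0.72},{"slide":[0,0,0],"yaw":0.8},{"slide":[0,0,0],"yaw":0.88},{"slide":[0,0,0],"yaw":0.96},{"slide":[0,0,0],"yaw":1.04},{"slide":[0,0,0],"yaw":1.12},{"slide":[0,0,0],"yaw":1.2},{"slide":[0,0,0],"yaw":1.28}]'
python3 -c "
from workcell import *
o=get_obs();print(o['joint_pos'],o['torque'])"
```

```text
clock: 4.65
position: [0.5358, -0.0782, 0.1233]
ee_rot: [0.436, 0.9, -0.001, -0.001]
ft_force: [-13.9, -0.4, 17.0]
grip_width: 0.324
grasp_force: 32.7
[ 0.70776056  0.34798081 -0.75802943  1.79084828  0.26582698  1.11015063
  0.52772725] [ 0.17056477  2.41164406 -0.17549849]
```

```bash
python3 -m inch '[{"slide":[-0.001,0,0.001],"yaw":0.08},{"slide":[-0.001,0,0.001],"yaw":0.16},{"slide":[-0.001,0,0.001],"yaw":0.24},{"slide":[-0.001,0,0.001],"yaw":0.32},{"slide":[-0.001,0,0.001],"yaw":0.4},{"slide":[-0.001,0,0.001],"yaw":0.48},{"slide":[-0.001,0,0.001],"yaw":0.56},{"slide":[-0.001,0,0.001],"yaw":0.64},{"slide":[-0.001,0,0.001],"yaw":0.72},{"slide":[-0.001,0,0.001],"yaw":0.8},{"slide":[-0.001,0,0.001],"yaw":0.88},{"slide":[-0.001,0,0.001],"yaw":0.96},{"slide":[-0.001,0,0.001],"yaw":1.04},{"slide":[-0.001,0,0.001],"yaw":1.12},{"slide":[-0.001,0,0.001],"yaw":1.2},{"slide":[-0.001,0,0.001],"yaw":1.27},{"slide":[-0.001,0,0.001],"yaw":1.308},{"slide":[-0.001,0,0.001],"yaw":1.308},{"slide":[-0.001,0,0.001],"yaw":1.308},{"slide":[-0.001,0,0.001],"yaw":1.308}]'
python3 - <<'E'
from workcell import *
import cv2
c=camera("top"); f=cv2.convertScaleAbs(c["frame"][:,:,::-1],alpha=1.6)
cv2.imwrite("pics/top2.png",cv2.resize(f[195:365,300:470],(595,595),interpolation=cv2.INTER_CUBIC))
o=get_obs();print(o['joint_pos'],o['torque'])
E
```

```text
clock: 6.32
position: [0.5352, -0.0799, 0.1234]
ee_rot: [-0.199, 0.98, -0.001, -0.001]
ft_force: [-4.7, -6.1, 4.4]
grip_width: 0.321
grasp_force: 33.0
[ 0.88689561  0.42510607 -0.98919457  1.78475899  0.39037429  1.14518127
  1.74342139] [-0.84924372  0.82185379  0.12074311]
```

View pics/top2.png

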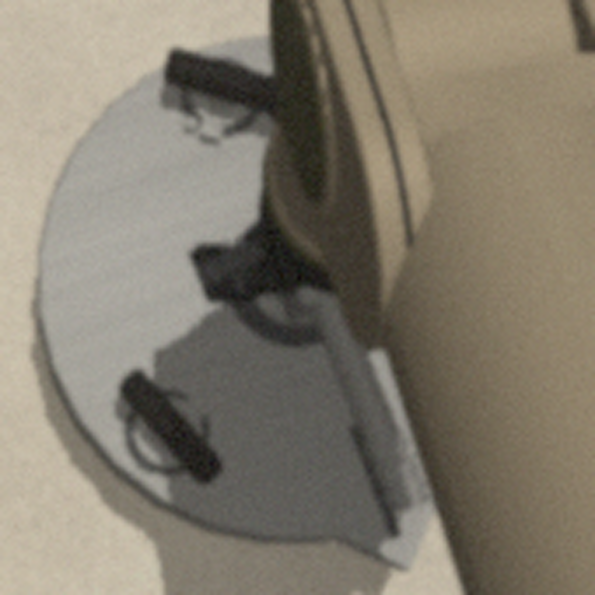

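```bash
python3 -m inch '[{"slide":[0,0,0],"yaw":0},{"slide":[0,0,0],"yaw":0},{"slide":[0,0,0],"yaw":0},{"slide":[0,0,0],"yaw":0},{"slide":[0,0,0],"yaw":0},{"slide":[0,0,0.03],"yaw":0},{"slide":[0,0,0.06],"yaw":0},{"slide":[0,0,0.09],"yaw":0},{"slide":[0,0,0.117],"yaw":0},{"slide":[-0.02,0.016,0.117],"yaw":0.1},{"slide":[-0.04,0.032,0.117],"yaw":0.2},{"slide":[-0.06,0.048,0.117],"yaw":0.3},{"slide":[-0.082,0.064,0.117],"yaw":0.36},{"slide":[-0.082,0.064,0.117],"yaw":0.36},{"slide":[-0.082,0.064,0.117],"yaw":0.36},{"slide":[-0.082,0.064,0.117],"yaw":0.36}]' 0
python3 - <<'E'
from workcell import *
import cv2
c=camera("wrist"); cv2.imwrite("pics/w2.png",cv2.convertScaleAbs(c["frame"][:,:,::-1],alpha=1.5)); print(repr(c["extrinsics"]))
o=get_obs(); print(o["clock"],o["position"],o["ee_rot"],o["joint_pos"])
E
```

```text
clock: 7.7
position: [0.4542, -0.0147, 0.2406]
ee_rot: [-0.371, 0.929, -0.001, 0.0]
ft_force: [1.1, 0.2, 0.2]
grip_width: 1.0
grasp_force: 0.0
array([[-0.68929302,  0.7244795 , -0.00214285,  0.3238854 ],
       [ 0.69418667,  0.66131206,  0.28420278, -0.34137528],
       [ 0.20731618,  0.19441145, -0.9587618 ,  0.28653288],
       [ 0.        ,  0.        ,  0.        ,  1.        ]])
7.75 [ 0.454325   -0.01467094  0.24045198] [-3.71223698e-01  9.28543440e-01  6.72283437e-05  2.00707081e-04] [ 1.16577875  0.01337855 -1.2114186   1.84287654  0.01275142  1.29369714
  2.28235467]
```

View pics/w2.png

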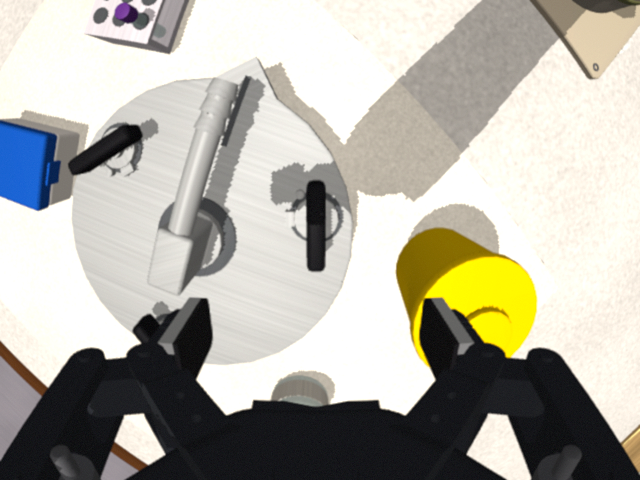

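The bar of c is vertical at (316,225), aligned with the grip. The spout mouth is at about (222,84), beside the engraved line from (226,143) to (248,78). I'll check the spout angle numerically.

```bash
python3 - <<'E'
from w import *
M2=np.array([[-0.68929302,0.7244795,-0.00214285,0.3238854],[0.69418667,0.66131206,0.28420278,-0.34137528],[0.20731618,0.19441145,-0.9587618,0.28653288]])
b=lambda u,v,z:wback(u,v,z,M2)
print("bar c",b(316,185,.117),b(316,266,.117))
t=b(222,84,.137); h=np.mean([b(*p,.142) for p in ((160,228),(206,238),(181,293),(149,284))],0); 
c=np.array([.5365,-.079]); an=lambda e:np.arctan2(e[1],e[0])%6.2832
print("tip",t,"hub",h,"dir",an(t-h),an(t-c),np.hypot(*(t-c)))
l=[b(*p,.075) for p in ((226,143),(248,78))]; print("line",l,an(l[1]-l[0]),[an(x-c) for x in l],[np.hypot(*(x-c)) for x in l])
x=b(258,60,.075);print("tab",x,an(x-c),np.hypot(*(x-c)))
E
```

```text
bar c [ 0.42841112 -0.03856989] [0.47170544 0.00265489]
tip [ 0.41916015 -0.12957624] hub [ 0.53185608 -0.07743026] dir 3.5749837673030704 3.548568959953285 0.1277755701201724
line [array([ 0.45740246, -0.11134735]), array([ 0.40660145, -0.13374469])] 3.5568542872556135 [np.float64(3.529809845299374), np.float64(3.5404603705659716)] [np.float64(0.0854562534369443), np.float64(0.14096317112821596)]
tab [ 0.39052959 -0.13795332] 3.5254469435897695 0.15742570869055214
```

```bash
python3 -m inch '[{"slide":[-0.002,-0.001,-0.035],"yaw":0},{"slide":[-0.002,-0.001,-0.07],"yaw":0},{"slide":[-0.002,-0.001,-0.105],"yaw":0},{"slide":[-0.002,-0.001,-0.139],"yaw":0},{"slide":[-0.002,-0.001,-0.139],"yaw":0},{"slide":[-0.002,-0.001,-0.139],"yaw":0}]' 90 50
python3 -m inch '[{"slide":[0,0,0],"yaw":0},{"slide":[0,0,0],"yaw":0},{"slide":[0,0,0],"yaw":0},{"slide":[0,0,0],"yaw":0},{"slide":[0,0,0],"yaw":0},{"slide":[0,0,0],"yaw":0},{"slide":[0,0,0],"yaw":0},{"slide":[0,0,0],"yaw":0},{"slide":[0,0,0],"yaw":0},{"slide":[0,0,0],"yaw":0}]' 255 50
```

```text
clock: 8.25
position: [0.4513, -0.0141, 0.1005]
ee_rot: [-0.372, 0.928, 0.003, -0.001]
ft_force: [0.2, -0.7, 0.6]
grip_width: 0.647
grasp_force: 0.0
clock: 9.08
position: [0.4533, -0.0156, 0.1031]
ee_rot: [-0.372, 0.928, -0.001, 0.001]
ft_force: [-0.5, -1.2, 7.8]
grip_width: 0.155
grasp_force: 52.1
```

```bash
python3 -m inch '[{"slide":[0,0,0.001],"yaw":-0.08},{"slide":[0,0,0.001],"yaw":-0.16},{"slide":[0,0,0.001],"yaw":-0.24},{"slide":[0,0,0.001],"yaw":-0.32},{"slide":[0,0,0.001],"yaw":-0.4},{"slide":[0,0,0.001],"yaw":-0.48},{"slide":[0,0,0.001],"yaw":-0.56},{"slide":[0,0,0.001],"yaw":-0.64},{"slide":[0,0,0.001],"yaw":-0.72},{"slide":[0,0,0.001],"yaw":-0.8},{"slide":[0,0,0.001],"yaw":-0.88},{"slide":[0,0,0.001],"yaw":-0.96},{"slide":[0,0,0.001],"yaw":-1.04},{"slide":[0,0,0.001],"yaw":-1.12},{"slide":[0,0,0.001],"yaw":-1.2},{"slide":[0,0,0.001],"yaw":-1.28},{"slide":[0,0,0.001],"yaw":-1.34},{"slide":[0,0,0.001],"yaw":-1.38},{"slide":[0,0,0.001],"yaw":-1.38}]'
cat > s.py <<'E'
from workcell import *
import numpy as np
o=get_obs();q=o['ee_rot'];print('yaw',2*np.arctan2(q[1],q[0]),'torque',o['torque'].round(2),'F',o['ft_force'].round(1),'q7',o['joint_pos'][6])
E
python3 s.py
```

```text
clock: 10.67
position: [0.4532, -0.0164, 0.1032]
ee_rot: [0.306, 0.952, -0.0, 0.002]
ft_force: [8.1, -4.3, -10.0]
grip_width: 0.15
grasp_force: 50.6
yaw 2.5198328085111137 torque [-0.88 -1.48 -0.1 ] F [  8.1  -4.3 -10. ] q7 0.741426413104508
```

```bash
python3 -m inch '[{"slide":[0,0,-0.001],"yaw":-0.02},{"slide":[0,0,-0.001],"yaw":-0.04},{"slide":[0,0,-0.001],"yaw":-0.06},{"slide":[0,0,-0.001],"yaw":-0.06},{"slide":[0,0,-0.001],"yaw":-0.06}]'; python3 s.py
```

```text
clock: 11.08
position: [0.4533, -0.0163, 0.1031]
ee_rot: [0.332, 0.943, -0.001, 0.002]
ft_force: [0.8, -4.9, 7.1]
grip_width: 0.152
grasp_force: 56.6
yaw 2.4643770219133776 torque [-1.14 -0.02  1.11] F [ 0.8 -4.9  7.1] q7 0.68556809949383
```

```bash
python3 -m inch '[{"slide":[0,0,0],"yaw":-0.02},{"slide":[0,0,0],"yaw":-0.04},{"slide":[0,0,0],"yaw":-0.04},{"slide":[0,0,0],"yaw":-0.04}]'; python3 s.py
```

```text
clock: 11.42
position: [0.4533, -0.0164, 0.1032]
ee_rot: [0.35, 0.937, -0.001, 0.002]
ft_force: [0.1, -5.9, 6.8]
grip_width: 0.154
grasp_force: 73.4
yaw 2.42590184571026 torque [-1.3   0.05  1.83] F [ 0.1 -5.9  6.8] q7 0.6478576655634503
```

```bash
python3 -m inch '[{"slide":[0,0,0],"yaw":0.02},{"slide":[0,0,0],"yaw":0.04},{"slide":[0,0,0],"yaw":0.04},{"slide":[0,0,0],"yaw":0.04},{"slide":[0,0,0.03],"yaw":0.04},{"slide":[0,0,0.06],"yaw":0.04},{"slide":[0,0,0.09],"yaw":0.04},{"slide":[0,0,0.117],"yaw":0.04},{"slide":[0.015,-0.035,0.137],"yaw":0.1},{"slide":[0.03,-0.07,0.137],"yaw":0.15},{"slide":[0.045,-0.105,0.137],"yaw":0.2},{"slide":[0.06,-0.14,0.137],"yaw":0.25},{"slide":[0.07,-0.167,0.137],"yaw":0.26},{"slide":[0.07,-0.167,0.137],"yaw":0.26},{"slide":[0.07,-0.167,0.137],"yaw":0.26},{"slide":[0.07,-0.167,0.137],"yaw":0.26}]' 90
python3 - <<'E'
from workcell import *
import cv2
c=camera("wrist"); cv2.imwrite("pics/w3.png",cv2.convertScaleAbs(c["frame"][:,:,::-1],alpha=1.5)); print(repr(c["extrinsics"]))
import s
E
```

```text
clock: 12.75
position: [0.5219, -0.1811, 0.2382]
ee_rot: [0.227, 0.974, 0.001, -0.0]
ft_force: [-0.5, 1.4, -0.1]
grip_width: 0.643
grasp_force: 0.0
array([[ 4.41716669e-01,  8.97154240e-01,  8.09099482e-04,
        -6.76888656e-02],
       [ 8.59958701e-01, -4.23659975e-01,  2.84575576e-01,
        -5.60875298e-01],
       [ 2.55650967e-01, -1.25005983e-01, -9.58653267e-01,
         2.19442434e-01],
       [ 0.00000000e+00,  0.00000000e+00,  0.00000000e+00,
         1.00000000e+00]])
yaw 2.6851175349314764 torque [0.01 0.04 0.03] F [-0.4 -0.8  0.5] q7 1.211404190812904
```

View pics/w3.png

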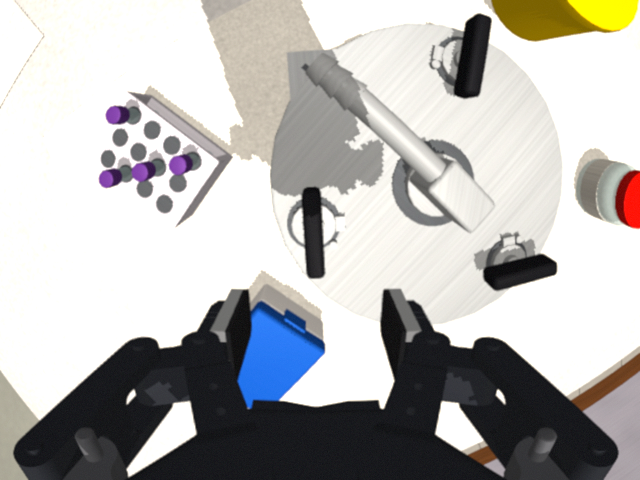

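Bar a runs from (312,190) to (317,275), centred between the fingers. Bar c now runs from (479,17) to (467,96), and I'll check its angle.

```bash
python3 - <<'E'
from w import *
M3=np.array([[4.41716669e-01,8.97154240e-01,8.09099482e-04,-6.76888656e-02],[8.59958701e-01,-4.23659975e-01,2.84575576e-01,-5.60875298e-01],[2.55650967e-01,-1.25005983e-01,-9.58653267e-01,2.19442434e-01]])
b=lambda p:wback(*p,.117,M3)
for n,p,q in (("c",(479,17),(467,96)),("c left edge",(468,16),(455,95)),("c rt edge",(490,18),(479,97)),("a",(312,188),(317,277)),("b",(485,283),(556,264))):
    e=b(p)-b(q); print(n,(b(p)+b(q))/2,np.hypot(*e),np.arctan2(e[1],e[0])%np.pi)
E
```

```text
c [ 0.45240351 -0.02220833] 0.062319103858000956 2.5102996298465756
c left edge [ 0.44877776 -0.0305692 ] 0.06188524786436091 2.5016523511981505
c rt edge [ 0.45604637 -0.01357778] 0.06279775676137068 2.5191093090479555
a [ 0.52115316 -0.18192233] 0.06592749031479082 2.7373904101447937
b [ 0.62668376 -0.04322625] 0.0709922937294639 1.3171362383117584
```

```bash
python3 -m inch '[{"slide":[0.001,-0.001,-0.035],"yaw":0.02},{"slide":[0.001,-0.001,-0.07],"yaw":0.02},{"slide":[0.001,-0.001,-0.105],"yaw":0.02},{"slide":[0.001,-0.001,-0.136],"yaw":0.02},{"slide":[0.001,-0.001,-0.136],"yaw":0.02},{"slide":[0.001,-0.001,-0.136],"yaw":0.02}]' 90 50
python3 -m inch '[{"slide":[0,0,0],"yaw":0},{"slide":[0,0,0],"yaw":0},{"slide":[0,0,0],"yaw":0},{"slide":[0,0,0],"yaw":0},{"slide":[0,0,0],"yaw":0},{"slide":[0,0,0],"yaw":0},{"slide":[0,0,0],"yaw":0},{"slide":[0,0,0],"yaw":0},{"slide":[0,0,0],"yaw":0},{"slide":[0,0,0],"yaw":0}]' 255 50; python3 s.py
```

```text
clock: 13.3
position: [0.5223, -0.1818, 0.1023]
ee_rot: [0.216, 0.976, 0.0, -0.001]
ft_force: [0.5, 0.3, 0.7]
grip_width: 0.648
grasp_force: 0.0
clock: 14.13
position: [0.5237, -0.1837, 0.1043]
ee_rot: [0.217, 0.976, -0.001, 0.001]
ft_force: [-2.7, -2.0, 8.4]
grip_width: 0.153
grasp_force: 50.4
yaw 2.703390267521609 torque [-0.09  0.7   0.11] F [-2.7 -2.   8.4] q7 1.1440199798691217
```

Target yaw is 1.448, so the turn is about −1.26 rad plus a small overshoot to meet the stop.

```bash
python3 -m inch '[{"slide":[0,0,0.001],"yaw":-0.08},{"slide":[0,0,0.001],"yaw":-0.16},{"slide":[0,0,0.001],"yaw":-0.24},{"slide":[0,0,0.001],"yaw":-0.32},{"slide":[0,0,0.001],"yaw":-0.4},{"slide":[0,0,0.001],"yaw":-0.48},{"slide":[0,0,0.001],"yaw":-0.56},{"slide":[0,0,0.001],"yaw":-0.64},{"slide":[0,0,0.001],"yaw":-0.72},{"slide":[0,0,0.001],"yaw":-0.8},{"slide":[0,0,0.001],"yaw":-0.88},{"slide":[0,0,0.001],"yaw":-0.96},{"slide":[0,0,0.001],"yaw":-1.04},{"slide":[0,0,0.001],"yaw":-1.12},{"slide":[0,0,0.001],"yaw":-1.18},{"slide":[0,0,0.001],"yaw":-1.22},{"slide":[0,0,0.001],"yaw":-1.24},{"slide":[0,0,0.001],"yaw":-1.24}]'; python3 s.py
python3 -m inch '[{"slide":[0,0,0],"yaw":-0.02},{"slide":[0,0,0],"yaw":-0.04},{"slide":[0,0,0],"yaw":-0.06},{"slide":[0,0,0],"yaw":-0.07},{"slide":[0,0,0],"yaw":-0.07},{"slide":[0,0,0],"yaw":-0.07}]'; python3 s.py
```

```text
clock: 15.63
position: [0.5236, -0.1836, 0.1044]
ee_rot: [0.744, 0.668, 0.0, 0.001]
ft_force: [1.3, -2.6, 3.6]
grip_width: 0.154
grasp_force: 49.8
yaw 1.463102599397699 torque [-0.63 -0.17 -0.02] F [ 1.3 -2.6  3.6] q7 -0.01939923484618407
clock: 16.13
position: [0.5236, -0.1836, 0.1044]
ee_rot: [0.766, 0.642, 0.0, 0.001]
ft_force: [0.9, -4.6, 6.1]
grip_width: 0.154
grasp_force: 63.0
yaw 1.39508281873723 torque [-0.83 -0.05  1.08] F [ 0.9 -4.6  6.1] q7 -0.08447341189101164
```

```bash
python3 -m inch '[{"slide":[0,0,0],"yaw":-0.02},{"slide":[0,0,0],"yaw":-0.04},{"slide":[0,0,0],"yaw":-0.04},{"slide":[0,0,0],"yaw":-0.04}]'; python3 s.py
python3 -m inch '[{"slide":[0,0,0],"yaw":0.02},{"slide":[0,0,0],"yaw":0.04},{"slide":[0,0,0],"yaw":0.04},{"slide":[0,0,0],"yaw":0.04},{"slide":[0,0,0.03],"yaw":0.04},{"slide":[0,0,0.06],"yaw":0.04},{"slide":[0,0,0.09],"yaw":0.04},{"slide":[0,0,0.117],"yaw":0.04},{"slide":[0.022,0.029,0.135],"yaw":0.02},{"slide":[0.044,0.058,0.135],"yaw":0},{"slide":[0.066,0.087,0.135],"yaw":-0.03},{"slide":[0.088,0.116,0.135],"yaw":-0.05},{"slide":[0.11,0.145,0.135],"yaw":-0.05},{"slide":[0.11,0.145,0.135],"yaw":-0.05},{"slide":[0.11,0.145,0.135],"yaw":-0.05},{"slide":[0.11,0.145,0.135],"yaw":-0.05}]' 90
python3 - <<'E'
from workcell import *
import cv2
c=camera("wrist"); cv2.imwrite("pics/w4.png",cv2.convertScaleAbs(c["frame"][:,:,::-1],alpha=1.5)); print(repr(c["extrinsics"]))
import s
E
```

```text
clock: 16.47
position: [0.5236, -0.1836, 0.1045]
ee_rot: [0.779, 0.627, -0.0, 0.001]
ft_force: [0.7, -3.8, 6.3]
grip_width: 0.15
grasp_force: 81.5
yaw 1.35635312328514 torque [-0.9   0.01  1.9 ] F [ 0.7 -3.8  6.3] q7 -0.1216464203982893
clock: 17.8
position: [0.6326, -0.0383, 0.2378]
ee_rot: [0.795, 0.607, -0.0, -0.0]
ft_force: [-0.8, -0.8, -0.7]
grip_width: 0.651
grasp_force: 0.0
array([[ 9.64513681e-01, -2.64032861e-01, -9.17567920e-05,
        -6.19628799e-01],
       [-2.53049969e-01, -9.24492187e-01,  2.85096316e-01,
         8.83461456e-02],
       [-7.53596243e-02, -2.74956078e-01, -9.58498869e-01,
         4.11958915e-01],
       [ 0.00000000e+00,  0.00000000e+00,  0.00000000e+00,
         1.00000000e+00]])
yaw 1.3023731803472665 torque [0.   0.04 0.02] F [-0.1 -0.4  0.7] q7 -0.4460957719545982
```

View pics/w4.png

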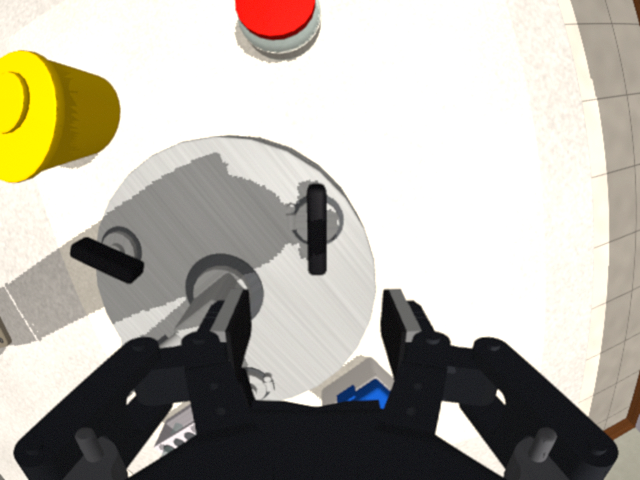

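Bar b is vertical at (317,229), centred between the fingers. I'll descend, grip and turn to about 0.40.

```bash
python3 -m inch '[{"slide":[0,0,-0.035],"yaw":0},{"slide":[0,0,-0.07],"yaw":0},{"slide":[0,0,-0.105],"yaw":0},{"slide":[0,0,-0.136],"yaw":0},{"slide":[0,0,-0.136],"yaw":0},{"slide":[0,0,-0.136],"yaw":0}]' 90 50
python3 -m inch '[{"slide":[0,0,0],"yaw":0},{"slide":[0,0,0],"yaw":0},{"slide":[0,0,0],"yaw":0},{"slide":[0,0,0],"yaw":0},{"slide":[0,0,0],"yaw":0},{"slide":[0,0,0],"yaw":0},{"slide":[0,0,0],"yaw":0},{"slide":[0,0,0],"yaw":0},{"slide":[0,0,0],"yaw":0},{"slide":[0,0,0],"yaw":0}]' 255 50; python3 s.py
python3 -m inch '[{"slide":[0,0,0.001],"yaw":-0.08},{"slide":[0,0,0.001],"yaw":-0.16},{"slide":[0,0,0.001],"yaw":-0.24},{"slide":[0,0,0.001],"yaw":-0.32},{"slide":[0,0,0.001],"yaw":-0.4},{"slide":[0,0,0.001],"yaw":-0.48},{"slide":[0,0,0.001],"yaw":-0.56},{"slide":[0,0,0.001],"yaw":-0.64},{"slide":[0,0,0.001],"yaw":-0.72},{"slide":[0,0,0.001],"yaw":-0.8},{"slide":[0,0,0.001],"yaw":-0.85},{"slide":[0,0,0.001],"yaw":-0.88},{"slide":[0,0,0.001],"yaw":-0.88}]'; python3 s.py
```

```text
clock: 18.35
position: [0.6318, -0.0395, 0.1018]
ee_rot: [0.795, 0.606, -0.001, -0.001]
ft_force: [0.7, 0.1, 1.7]
grip_width: 0.646
grasp_force: 0.0
clock: 19.18
position: [0.6335, -0.038, 0.1046]
ee_rot: [0.795, 0.607, 0.001, 0.001]
ft_force: [-3.8, -0.8, 8.8]
grip_width: 0.152
grasp_force: 49.5
yaw 1.3038330553335304 torque [-0.06  0.9   0.1 ] F [-3.8 -0.8  8.8] q7 -0.49666450693566927
clock: 20.27
position: [0.6338, -0.0383, 0.1046]
ee_rot: [0.978, 0.21, 0.001, 0.001]
ft_force: [1.3, -2.0, 0.8]
grip_width: 0.155
grasp_force: 49.7
yaw 0.4223146897100504 torque [-0.28 -0.31 -0.12] F [ 1.3 -2.   0.8] q7 -1.3164810361593435
```

```bash
python3 -m inch '[{"slide":[0,0,0],"yaw":-0.02},{"slide":[0,0,0],"yaw":-0.04},{"slide":[0,0,0],"yaw":-0.06},{"slide":[0,0,0],"yaw":-0.08},{"slide":[0,0,0],"yaw":-0.1},{"slide":[0,0,0],"yaw":-0.1},{"slide":[0,0,0],"yaw":-0.1}]'; python3 s.py
python3 -m inch '[{"slide":[0,0,0],"yaw":0.02},{"slide":[0,0,0],"yaw":0.03},{"slide":[0,0,0],"yaw":0.03},{"slide":[0,0,0],"yaw":0.03},{"slide":[0,0,0.03],"yaw":0.03},{"slide":[0,0,0.06],"yaw":0.03},{"slide":[0,0,0.09],"yaw":0.03},{"slide":[0,0,0.117],"yaw":0.03},{"slide":[0,-0.03,0.15],"yaw":0.03},{"slide":[0.03,-0.06,0.18],"yaw":0.03},{"slide":[0.03,-0.1,0.2],"yaw":0.03},{"slide":[0.03,-0.14,0.22],"yaw":0.03},{"slide":[0,-0.18,0.22],"yaw":0.03},{"slide":[-0.03,-0.21,0.22],"yaw":0.03},{"slide":[-0.06,-0.24,0.22],"yaw":0.03},{"slide":[-0.09,-0.27,0.22],"yaw":0.03},{"slide":[-0.12,-0.3,0.22],"yaw":0.03},{"slide":[-0.15,-0.33,0.22],"yaw":0.03},{"slide":[-0.18,-0.36,0.22],"yaw":0.03},{"slide":[-0.21,-0.39,0.22],"yaw":0.03}]' 90
python3 -m inch '[{"slide":[-0.03,-0.04,0],"yaw":0},{"slide":[-0.06,-0.07,0],"yaw":0},{"slide":[-0.09,-0.1,0],"yaw":0},{"slide":[-0.1,-0.12,0],"yaw":0},{"slide":[-0.1,-0.12,0],"yaw":0},{"slide":[-0.1,-0.12,0],"yaw":0}]'
python3 - <<'E'
from workcell import *
import cv2
c=camera("top"); f=cv2.convertScaleAbs(c["frame"][:,:,::-1],alpha=1.6)
cv2.imwrite("pics/top3.png",cv2.resize(f[195:365,300:470],(595,595),interpolation=cv2.INTER_CUBIC))
E
```

```text
clock: 20.85
position: [0.6338, -0.0383, 0.1046]
ee_rot: [0.987, 0.162, 0.001, 0.001]
ft_force: [1.4, -3.2, 6.7]
grip_width: 0.151
grasp_force: 73.1
yaw 0.3257885468568606 torque [-0.72 -0.18  1.75] F [ 1.4 -3.2  6.7] q7 -1.407323605659021
clock: 22.52
position: [0.4391, -0.4109, 0.3233]
ee_rot: [0.984, 0.176, -0.0, -0.0]
ft_force: [0.7, -0.5, -0.3]
grip_width: 0.646
grasp_force: 0.0
clock: 23.02
position: [0.3389, -0.5314, 0.3226]
ee_rot: [0.985, 0.174, -0.0, -0.0]
ft_force: [0.9, 1.9, 0.7]
grip_width: 0.65
grasp_force: 0.0
```

View pics/top3.png

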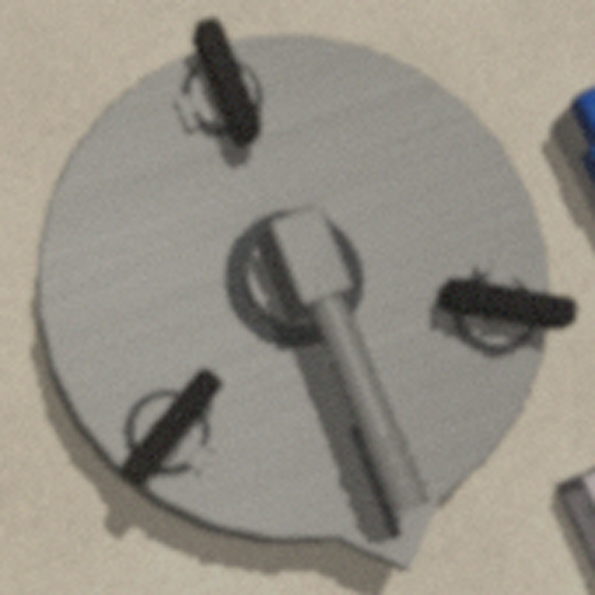

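All three bars lie along the radius and the spout lies along the line, with its mouth at about (411,503). Last, a numeric check of the angles.

```bash
python3 - <<'E'
from h import *
psi=3.543; c=np.array([.5365,-.079])
for n,p,q,t in (("a",(446,296),(570,312),psi+np.pi/3),("b",(207,27),(246,137),psi),("c",(208,377),(133,474),psi-np.pi/3)):
    e=back(*crop(*p),.117)-back(*crop(*q),.117); print(n,(np.arctan2(e[1],e[0])-t+1.57)%np.pi-1.57)
t=back(*crop(411,503),.131); print("tip",t,"mark",c+.13*np.array([np.cos(psi),np.sin(psi)]))
E
```

```text
a 0.0439871280840225
b -0.040373866637222644
c 0.02957732694223525
tip [ 0.42004941 -0.13187532] mark [ 0.41683344 -0.12979285]
```

```bash
python3 -c "
from workcell import *
print(hand_in())"
```

```text
the job is handed in; nothing more can be done
None
```

I handed the job in at about 23 s, but no verdict came back. The spout points at the tab to within about 4 mm by the last image. All three T-knobs were turned until the torque rose at their end stops, with bar angles within about 0.045 rad of radial by that image. I never steered near the bystanders, but did not measure their positions again afterwards.

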